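Lay the tall bottle down in its cradle

ROBOT

A 6-joint arm with a two-finger parallel gripper is mounted at the origin on a cart in front of the work surface, level with it; the furniture and walls round the work are solid. World frame = base frame: x ahead of the robot, y to its left, z up, the work surface at z = 0. Lengths are in m, angles in rad, forces in N, time in s.
With the tool pointing down it reaches from about 0.325 to 0.9 m from the base axis. Payload 6.1 kg.
Tool frame: the origin (TCP) lies midway between the tips of the shut fingers; the grasp point (between the pads) lies 19 mm behind it; z points along the fingers, y is the line along which they close (so a half turn about z gives the same grasp; the last joint's range is limited). The gripper opens to 85 mm and grips with 20 to 120 N. Pads are 22 mm wide; open, the fingers measure 114 mm over their backs; the gripper's body (76 mm by 85 mm) begins 54 mm behind the grasp point. The pads swing forward as they close: fully open they stand 13 mm farther back than shut.
Start: joints at [1.138, 0.22, 1.526, -0, 1.395, -0.126], TCP at [0.189, 0.596, 0.231] pointing down, gripper open.
Joint ranges: [-2.98, 2.98], [-0.91, 2.08], [0.09, 2.57], [-1.24, 4.39], [0.2, 2.65], [-2.68, 2.68]. Speed limits (rad/s): [2.57, 2.57, 3.01, 3.14, 3.14, 3.14].

INTERFACE

Orientations are given as [roll, pitch, yaw] about the fixed x, y, z axes, in that order (R = Rz(yaw) Ry(pitch) Rx(roll)).
In Python, from plant import movep, move_l, set_joints, gripper_to, hold, inverse_kinematics, observe, get_image, get_calibration, Unreachable, job_done gives the robot as it stands. Calls block until the motion is done:
- movep(position, orientation): joint-space move of the TCP to a pose.
- move_l(position, feed=0.15, rotation=None, max_force=None): straight line of the TCP; rotation=None keeps the orientation; feed is the mean speed in m/s. With max_force (N) it stops when the force on the tool has changed by that much, and returns True; else False.
- set_joints(angles): joint-space move.
- gripper_to(opening, f_grip=None): finger opening in m; f_grip is the grip in N (None keeps the last); returns when the fingers have stopped.
- hold(seconds).
- inverse_kinematics(position, orientation): joint angles nearest the present ones, or None.
- observe(): the state.
- get_image(name): name is "side" or "top"; returns (picture, depth): 480x640x3 uint8, red, green, blue; 480x640 float32, m along the optical axis (not along the pixel's ray), 0 where there is no reading.
- get_calibration(name): a dict with "intrinsics" (3x3 intrinsics, pixels), "dist_coeffs" ([k1, k2, p1, p2, k3] as OpenCV has them; the pictures are not rectified), "world_from_camera" (4x4, takes a point from camera to world coordinates). Camera axes: x right, y down, z forward; pixel columns grow to the right and rows downward; lengths in m; the calibration is good to about 2 mm. A picture is of the moment at which its call begins. get_calibration takes no time and is no camera call.
A pose or a line that the arm cannot do raises Unreachable and nothing moves.
- job_done(): hands the job in; it is judged then, once.
The state is a dict: "time_s": time; "q": joint angles; "joint_velocities": joint speeds; "joint_torque": joint torques, N m; "eef_pos": TCP position; "tcp_rot": TCP orientation; "ft_force": force on the tool from outside, world axes, zero at the start; "torque": the same for the moment, N m; "opening": finger opening in m; "grasp_force": force on a finger pad.
Only numpy, scipy, OpenCV 4.12 (cv2) and the standard library are available. Lean on these libraries where they do the work, as an engineer would, in place of code of your own. Each camera call takes 0.05 s, during which the arm holds its last target. There are 200 camera calls.

TASK

Using only the fingertips, tip the tall green bottle over into its wooden cradle and let it down gently, supporting it all the way until it rests on the cork roll, so that it never drops. Then push it along the cradle until its underside is home against the foot board, and leave it lying there. Do not pinch, lift or carry the bottle, and leave everything else where it stands.

Things in the scene. Friction and masses are not known exactly. Their poses are not given: they have to be found in the camera images.
- oil_bottle: Tall dark green bottle standing upright in the cradle (not the shorter clear one at the back). 282 mm, 0.5-0.8 kg. Square body 55x55 mm, rounded, up to 205 mm, then a straight taper (as touched) to the 30 mm round cap. Centre of mass 115 mm up: falls by itself beyond a lean of 12 degrees. Origin: centre of its underside, z to the cap; sides start parallel to the cradle's within 3 degrees.
- bottle_cap (a point): Centre of the flat top of the bottle's cap, 282 mm from the bottle's origin along its z (the cap's edge touches at 279 mm); turns with the bottle. When home it is at about x = 225, y = 0, z = 138 mm in the cradle's frame.
- bottle_cradle: Wooden cradle fixed to the worktop. Base board 250x100 mm, 12 mm thick, x -60 to +190 mm. Origin: on the worktop under where the bottle starts (within 3 mm); +x is the way the bottle is to fall, z up. Two rails 22 mm high, 63 mm apart, x -25 to +60 mm, guide the foot. When home the bottle lies 20 degrees above level, cap raised, its origin at about x = -38, z = 36 mm here.
- foot_stop (a point): Middle of the line where the foot board's inner face meets the top of the base board (x = -33, z = 12 mm in the cradle). The foot board, 90 mm wide and 47 mm high, leans back 20 degrees, so the underside of the bottle lies flat on it when home.
- saddle (a point): Middle of the axis of the cork roll, 16 mm thick, across the saddle (x = 148, z = 69.5 mm in the cradle); flaring cheeks beside it, 66 mm apart, reach z = 108 mm. Tipped about its front lower edge the bottle meets the roll about 29 degrees above level, unless its foot slips back on the way; then it is slid back about 50 mm along the board (about 3 to 7 N).
- white_mug: Small white cup with a handle, 64x91x51 mm; a bystander, loose. Origin: centre of its underside, z up.
- egg_timer_red: Round kitchen timer with a red top, 62 mm wide, 50 mm high; a bystander, loose. Origin: centre of its underside, z up.
- salt_shaker: Small salt shaker with a grey top, 44 mm wide, 90 mm high; a bystander, loose. Origin: centre of its underside, z up.
- tumbler: Clear drinking glass, 78 mm wide, 95 mm high; a bystander, loose. Origin: centre of its underside, z up.
- plastic_tub: Small pink plastic tub, 72 mm wide, 71 mm high; a bystander, loose. Origin: centre of its underside, z up.
- garlic_jar: Glass jar with a yellow lid, 59 mm wide, 90 mm high; a bystander, loose. Origin: centre of its underside, z up.

How it is judged:
By the outcome, as a careful person would: the job done as asked, in the order asked, and still so for the second after the job is handed in, with the robot touching nothing.
It also fails if it takes over 56 s, if anything falls off the work surface, if the arm or the gripper's body presses on something with over 40 N, if the wrist force passes 120 N, or if a joint passes its speed limit or range.

## Working session

There is one attempt and no reset: what is moved stays moved. The work goes in short steps, each a Python script; the robot and the scene stay as the last script left them, time stands still between calls to the robot, and variables do not carry over. Pictures are saved under pics/ and viewed, at most 14 in all, crops included, and the job is handed in when it is done.

```bash
mkdir -p pics; ls
python3 - <<'E'
from plant import *
import cv2,numpy as np
for n in("side","top"):
    im,d=get_image(n); np.savez(f"{n}0.npz",im=im,d=d); cv2.imwrite(f"pics/{n}0.png",im[:,:,::-1])
    print(get_calibration(n))
o=observe(); print(o)
E
```

```text
pics
{'intrinsics': array([[492.5081536 ,   0.        , 324.22984923],
       [  0.        , 492.5081536 , 246.30635145],
       [  0.        ,   0.        ,   1.        ]]), 'dist_coeffs': array([-0.0349686,  0.       ,  0.       ,  0.       ,  0.       ]), 'world_from_camera': array([[-0.99904603,  0.03982596, -0.01791417,  0.61746925],
       [ 0.03584179,  0.51344593, -0.85737311,  0.81772871],
       [-0.02494775, -0.85719728, -0.51438355,  0.74670248],
       [ 0.        ,  0.        ,  0.        ,  1.        ]])}
{'intrinsics': array([[544.20492853,   0.        , 319.28389869],
       [  0.        , 544.20492853, 237.29914438],
       [  0.        ,   0.        ,   1.        ]]), 'dist_coeffs': array([0.04597393, 0.        , 0.        , 0.        , 0.        ]), 'world_from_camera': array([[-0.39299668, -0.83850844,  0.37743503,  0.03180677],
       [-0.91947861,  0.35360267, -0.17182617,  0.16340042],
       [ 0.01061566, -0.41457056, -0.90995525,  1.59066826],
       [ 0.        ,  0.        ,  0.        ,  1.        ]])}
{'time_s': 0.1, 'q': array([ 1.13787445e+00,  2.21135795e-01,  1.52748874e+00, -7.48311677e-06,
        1.39470322e+00, -1.26099118e-01]), 'joint_velocities': array([-0.00129443, -0.00081916, -0.00184444,  0.00084914, -0.00061804,
       -0.00076431]), 'joint_torque': array([ 1.33033420e-03, -4.98242819e+01, -3.90547013e+01, -1.10330402e-04,
        5.70345292e-03, -2.68334679e-05]), 'eef_pos': array([0.18854666, 0.59531533, 0.23031996]), 'tcp_rot': array([-3.13987040e+00, -2.10909387e-04,  2.83477103e+00]), 'ft_force': array([ 0.46560081,  0.11380475, -0.70158447]), 'torque': array([ 0.03640006, -0.03363965, -0.03492238]), 'grasp_force': 0.0, 'opening': 0.0852027042087243}
```

View pics/side0.png

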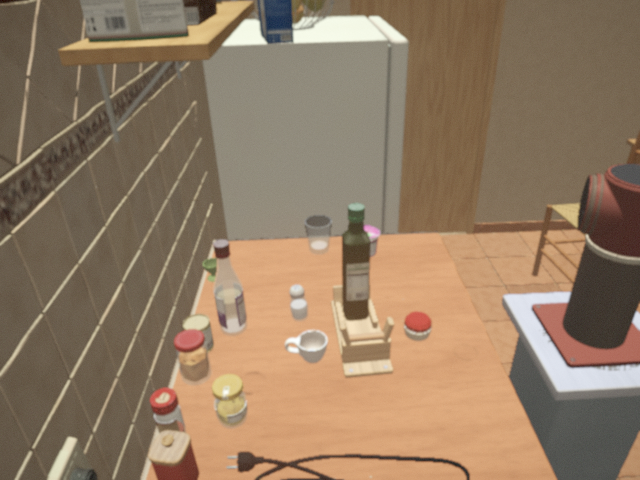

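View pics/top0.png

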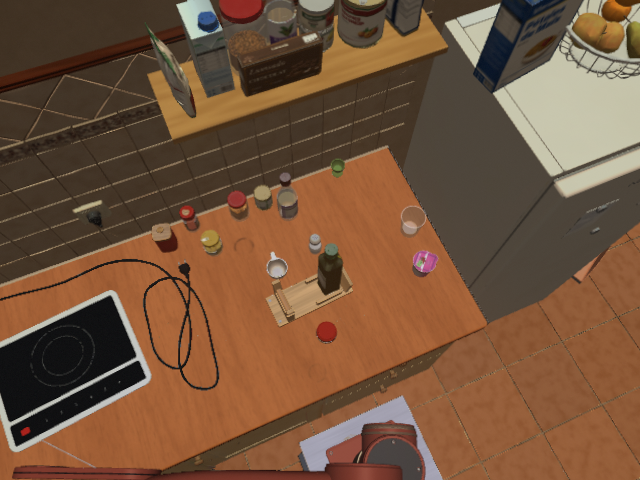

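The side view shows the bottle at about (355,265), with the saddle in front of it at (365,350), so it falls towards the camera (+y). In the top view the saddle is at (283,300) and the bottle's foot at about (330,290). I'll enlarge both for measuring.

Run:
```python
import cv2,numpy as np
a=np.load("side0.npz")["im"][190:390,280:450,::-1]; b=np.load("top0.npz")["im"][230:350,250:370,::-1]
cv2.imwrite("pics/c1.png",np.hstack([cv2.resize(a,(0,0),fx=3,fy=3,interpolation=cv2.INTER_CUBIC)]))
cv2.imwrite("pics/c2.png",cv2.resize(b,(0,0),fx=5,fy=5,interpolation=cv2.INTER_CUBIC))
```

```text
(no output)
```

View pics/c1.png

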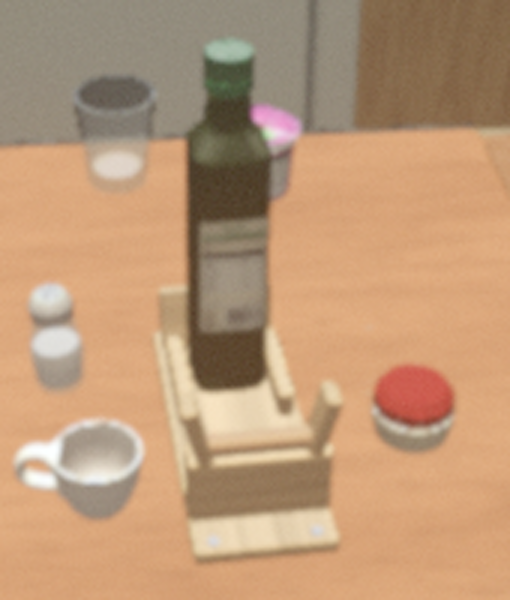

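View pics/c2.png

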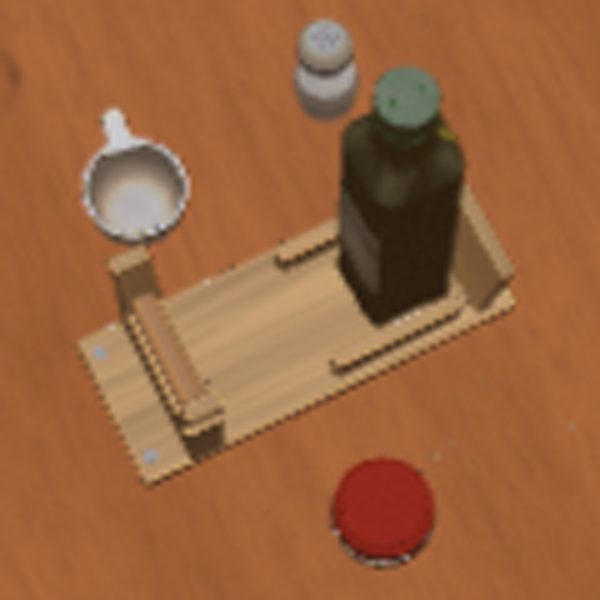

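```bash
cat > h.py <<'E'
import numpy as np,cv2
from plant import *
from scipy.optimize import least_squares
def proj(n,P):
    c=get_calibration(n);T=np.linalg.inv(c["world_from_camera"])
    return cv2.projectPoints(np.atleast_2d(P).astype(float),cv2.Rodrigues(T[:3,:3])[0],T[:3,3],c["intrinsics"],c["dist_coeffs"])[0][:,0]
def ray(n,uv,z):
    c=get_calibration(n);u=cv2.undistortPoints(np.array([[uv]],float),c["intrinsics"],c["dist_coeffs"])[0,0]
    W=c["world_from_camera"];d=W[:3,:3]@[u[0],u[1],1];o=W[:3,3];return o+d*(z-o[2])/d[2]
E
python3 - <<'E'
from h import *
t=lambda x,y:(250+x/5,230+y/5); s=lambda x,y:(280+x/3,190+y/3)
obs=[("top",t(80,345),(.190,-.05,.012)),("top",t(150,480),(.190,.05,.012)),("top",t(513,297),(-.06,.05,.012)),
("side",s(196,548),(.19,-.05,.012)),("side",s(338,539),(.19,.05,.012))]
for n,u,p in obs: print(n,p,ray(n,u,p[2]).round(4))
for n,u in(("top",t(408,98)),("side",s(229,48))): print("cap",ray(n,u,.294).round(4))
def R(a,p): c,q=np.cos(a),np.sin(a);return np.array([p[0]*c-p[1]*q,p[0]*q+p[1]*c,p[2]])
f=lambda v:np.concatenate([proj(n,R(v[2],p)+[v[0],v[1],0])[0]-u for n,u,p in obs])
r=least_squares(f,[.5,.3,1.57]);print(r.x,r.fun.round(1))
d=np.load("top0.npz");x,y=[int(round(k)) for k in t(408,98)]
K=get_calibration("top");z=np.median(d["d"][y-1:y+2,x-1:x+2]);print(z,K["world_from_camera"]@np.r_[ (np.linalg.inv(K["intrinsics"])@[x,y,1])*z,1])
E
```

```text
top (0.19, -0.05, 0.012) [0.5606 0.0944 0.012 ]
top (0.19, 0.05, 0.012) [0.4664 0.0859 0.012 ]
top (-0.06, 0.05, 0.012) [ 0.4862 -0.1597  0.012 ]
side (0.19, -0.05, 0.012) [0.567  0.0951 0.012 ]
side (0.19, 0.05, 0.012) [0.47   0.0928 0.012 ]
cap [ 0.525  -0.0971  0.294 ]
cap [ 0.5298 -0.0932  0.294 ]
[ 0.53092026 -0.09723592  1.6441871 ] [-1.2 -1.6 -0.9  0.1  0.4  0.1  0.1  0.3  1.1 -1.6]
1.4104478 [ 0.52360553 -0.09761501  0.29392705  1.        ]
```

```bash
cat > ov.py <<'E'
from h import *
def overlay(v,out,cap=None):
    c,q=np.cos(v[2]),np.sin(v[2]);M=np.array([[c,-q,0],[q,c,0],[0,0,1]])
    tb=47/1000
    L=[]
    B=[(-.06,-.05,.012),(.19,-.05,.012),(.19,.05,.012),(-.06,.05,.012)]
    L+=[(B[i],B[(i+1)%4]) for i in range(4)]
    for s in(-1,1): L+=[((-.025,s*.0315,.034),(.06,s*.0315,.034)),((.148,s*.033,.0695),(.148,s*.033,.108))]
    L+=[((.148,-.033,.0775),(.148,.033,.0775)),((-.033-.016,-.045,.056),(-.033-.016,.045,.056))]
    ims=[]
    for n,(x0,y0,w,h,k) in(("side",(325,200,80,185,3.2)),("top",(255,240,105,90,5))):
        im=np.load(n+"0.npz")["im"][y0:y0+h,x0:x0+w,::-1]
        im=cv2.resize(im,(0,0),fx=k,fy=k,interpolation=cv2.INTER_CUBIC)
        for a,b in L:
            P=proj(n,np.array([M@a,M@b])+[v[0],v[1],0]);P=((P+.5-[x0,y0])*k-.5)
            cv2.line(im,*[tuple(int(t) for t in p) for p in P],(255,0,255),1)
        ims.append(im)
    H=max(i.shape[0] for i in ims)
    cv2.imwrite(out,np.hstack([cv2.copyMakeBorder(i,0,H-i.shape[0],0,0,0) for i in ims]))
E
python3 -c "
from ov import *
overlay([.5309,-.0972,1.6442],'pics/o1.png')"
```

```text
(no output)
```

View pics/o1.png

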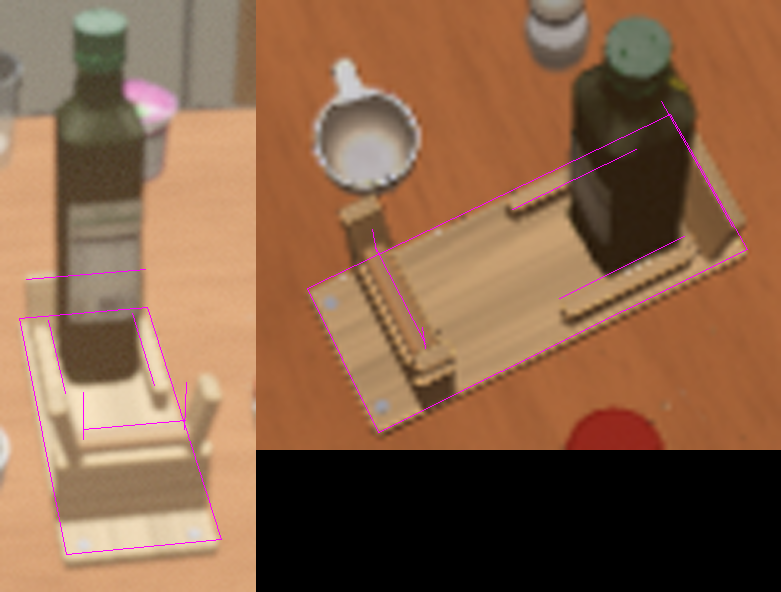

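Run:
```python
import cv2,numpy as np
a=np.load("side0.npz")["im"][318:378,335:399,::-1]; b=np.load("top0.npz")["im"][278:333,260:325,::-1];c=np.load("top0.npz")["im"][270:310,330:360,::-1]
f=lambda a,k:cv2.resize(a,(0,0),fx=k,fy=k,interpolation=cv2.INTER_CUBIC)
A,B=f(a,6),f(b,6);H=max(A.shape[0],B.shape[0])
p=lambda i:cv2.copyMakeBorder(i,0,H-i.shape[0],0,0,0)
cv2.imwrite("pics/c3.png",np.hstack([p(A),p(B)]))
print(A.shape,B.shape)
```

```text
(360, 384, 3) (330, 390, 3)
```

View pics/c3.png

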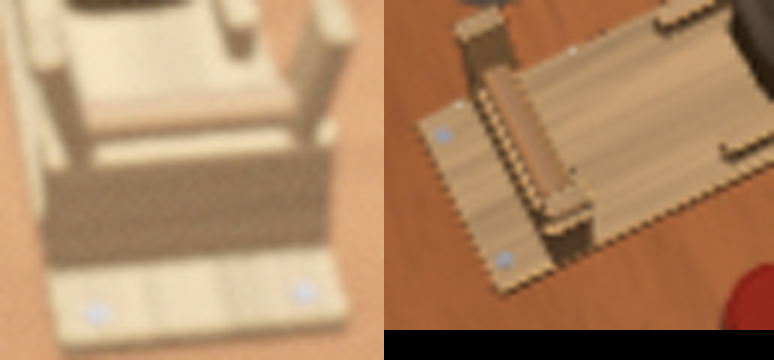

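Run:
```python
from h import *
from ov import overlay
obs=[("top",(265.7,298.3),(.19,-.05,.012)),("top",(279.3,325.2),(.19,.05,.012)),("top",(353,290.4),(-.06,.05,.0)),
("top",(283.3,299.7),(.148,0,.077)),("top",(311.6,293),(.06,0,.034)),
("side",(345,374.3),(.19,-.05,.012)),("side",(392.5,369.8),(.19,.05,.012)),("side",(366.7,335.8),(.148,0,.077))]
def R(a,p): c,q=np.cos(a),np.sin(a);return np.array([p[0]*c-p[1]*q,p[0]*q+p[1]*c,p[2]])
def fit(ob,x0=[.5,.3,1.57]):
    f=lambda v:np.concatenate([proj(n,R(v[2],p)+[v[0],v[1],0])[0]-u for n,u,p in ob])
    r=least_squares(f,x0,loss="soft_l1");print(r.x.round(4),r.fun.reshape(-1,2).round(1).tolist());return r.x
fit(obs[:5]);fit(obs[5:]);v=fit(obs)
print("start->cap xy in cradle", [np.round(R(-v[2],np.r_[ray(n,u,.294)[:2]-v[:2],0]),4) for n,u in(("top",(331.6,249.6)),("side",(356.3,206)))])
overlay(v,"pics/o2.png")
```

```text
[ 0.5291 -0.0977  1.6485] [[-0.5, -0.2], [0.3, 1.6], [0.1, 0.7], [0.6, -0.4], [-0.7, -2.1]]
[ 0.53   -0.0922  1.6301] [[-0.3, 0.3], [0.9, 0.4], [-0.4, -1.5]]
[ 0.5296 -0.0961  1.6361] [[-1.2, -0.9], [-0.8, 1.1], [-0.5, 1.1], [-0.2, -0.9], [-1.3, -2.3], [0.3, -1.1], [1.3, -1.1], [0.0, -2.8]]
start->cap xy in cradle [array([-0.0007,  0.0047,  0.    ]), array([ 0.0029, -0.0004,  0.    ])]
```

View pics/o2.png

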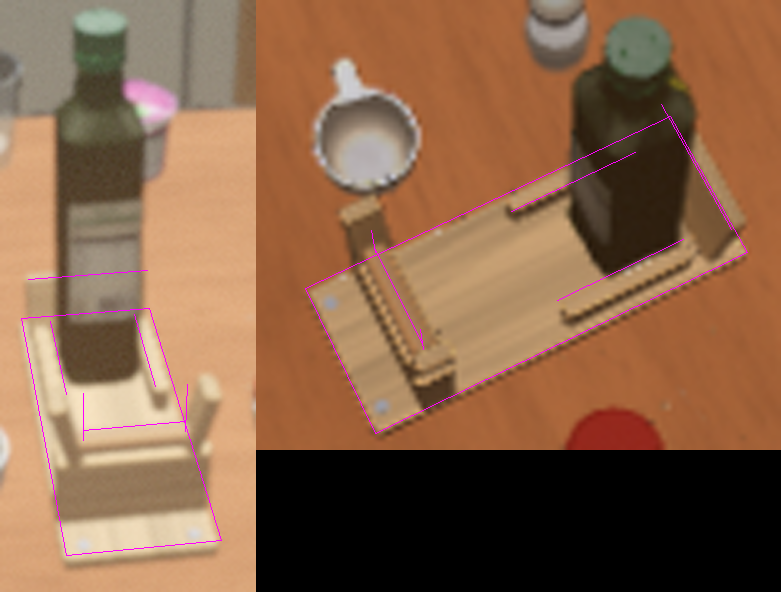

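Run:
```python
from h import *
obs=[("top",(265.7,298.3),(.19,-.05,.012)),("top",(279.3,325.2),(.19,.05,.012)),("top",(353,290.4),(-.06,.05,.0)),
("top",(283.3,299.7),(.148,0,.0695)),
("side",(345,374.3),(.19,-.05,.012)),("side",(392.5,369.8),(.19,.05,.012)),("side",(366.7,335.8),(.148,0,.0695))]
cap=[("top",(331.6,249.6),(0,0,.294)),("side",(356.3,206),(0,0,.294))]
def R(a,p): c,q=np.cos(a),np.sin(a);return np.array([p[0]*c-p[1]*q,p[0]*q+p[1]*c,p[2]])
def fit(ob,x0=[.5,.3,1.57]):
    f=lambda v:np.concatenate([proj(n,R(v[2],p)+[v[0],v[1],0])[0]-u for n,u,p in ob])
    r=least_squares(f,x0);print(r.x.round(4),r.fun.reshape(-1,2).round(1).tolist());return r.x
fit(obs[:4]);fit(obs[4:]);fit(obs);v=fit(obs+cap)
for tilt in (0,.35,.7):
  for dy in (-.02,.02):
   pass
# candidate tool poses: z=dirn (cradle -y, tilted down by e), y along bottle-normal
from scipy.spatial.transform import Rotation as Ro
C=Ro.from_euler("z",v[2])
def pose(th,s,e,sg,g=0.022,v=v):
    ax=np.array([np.sin(th),0,np.cos(th)]);n=np.array([np.cos(th),0,-np.sin(th)])
    P=np.array([.0275,0,.012])+s*ax-.0275*n
    zt=-np.cos(e)*np.array([0,1,0])-np.sin(e)*ax   # fingers point across, dipping toward foot
    yt=sg*n; xt=np.cross(yt,zt)
    Rm=C*Ro.from_matrix(np.c_[xt,yt,zt])
    return C.apply(P)+[v[0],v[1],0]+Rm.apply([0,0,g]),Rm.as_euler("xyz")
for e in(0,.3,.6):
  for sg in(1,-1):
    print(e,sg)
    for th in(0,.3,.6,.9,1.1):
        q=inverse_kinematics(*pose(th,.258,e,sg));print(None if q is None else np.round(q,2))
```

```text
[ 0.5314 -0.0979  1.65  ] [[-0.7, -0.8], [0.2, 1.0], [-0.1, 0.0], [0.6, -0.2]]
[ 0.5291 -0.0942  1.626 ] [[-0.3, -0.5], [0.8, -0.2], [-0.4, 0.7]]
[ 0.5315 -0.0963  1.6436] [[-1.3, -1.0], [-0.6, 0.8], [-0.6, 0.3], [-0.1, -0.3], [0.1, -1.0], [1.0, -1.3], [-0.5, -0.1]]
[ 0.5293 -0.0964  1.6323] [[-1.1, -1.1], [-0.8, 0.9], [-0.3, 1.2], [-0.0, -0.2], [0.1, -1.2], [1.1, -1.1], [-0.2, -0.1], [-0.9, -1.3], [0.1, -0.7]]
0 1
None
None
None
None
[0.23 0.35 2.54 3.32 1.32 0.43]
0 -1
None
None
None
None
None
0.3 1
None
None
None
[ 0.38 -0.06  2.56  3.88  0.87  0.23]
[0.52 0.24 2.45 3.97 1.11 0.12]
0.3 -1
None
None
None
None
None
0.6 1
None
[-0.24 -0.69  2.52  0.27  0.32 -2.24]
None
None
None
0.6 -1
[-0.66 -0.58  2.44  0.99  0.71  0.25]
[-0.24 -0.69  2.52  0.27  0.32  0.9 ]
None
None
None<sys>:0: UserWarning: Gimbal lock detected. Setting third angle to zero since it is not possible to uniquely determine all angles.
```

```bash
cat >> h.py <<'E'
from scipy.spatial.transform import Rotation as Ro
V=np.array([.5300,-.0963,1.640]); C=Ro.from_euler("z",V[2])
def ptw(p): return C.apply(p)+[V[0],V[1],0]
def pose(th,s,e=np.pi/2,sg=1,g=0.0,off=0.,dy=0.):
    """tool straddling the bottle (tipped th about front lower edge); TCP at height s on the axis, shifted off along front normal"""
    ax=np.array([np.sin(th),0,np.cos(th)]);n=np.array([np.cos(th),0,-np.sin(th)])
    P=np.array([.0275,dy,.012])+s*ax+(off-.0275)*n
    zt=-np.cos(e)*np.array([0,1,0])-np.sin(e)*ax
    yt=sg*n; Rm=C*Ro.from_matrix(np.c_[np.cross(yt,zt),yt,zt])
    return ptw(P)+Rm.apply([0,0,g]),Rm.as_euler("xyz")
E
python3 -W ignore - <<'E'
from h import *
for e in(.8,1.0,1.2,1.4,1.57):
  for sg in(1,-1):
    print(e,sg)
    for th in(0,.3,.6,.9,1.1,1.25):
        q=inverse_kinematics(*pose(th,.245,e,sg,g=0));print(None if q is None else np.round(q,2))
E
```

```text
0.8 1
[-0.61 -0.55  2.33  0.64  0.82 -2.56]
[-0.17 -0.65  2.41 -0.08  0.57 -1.88]
[ 0.29 -0.43  2.39 -1.04  0.69 -0.92]
None
None
None
0.8 -1
[-0.61 -0.55  2.33  0.64  0.82  0.58]
[-0.17 -0.65  2.41 -0.08  0.57  1.26]
[ 0.29 -0.43  2.39 -1.04  0.69  2.22]
None
None
None
1.0 1
[-0.52 -0.43  2.18  0.38  0.94 -2.31]
[-0.09 -0.5   2.25 -0.23  0.78 -1.71]
[ 0.32 -0.3   2.23 -0.87  0.9  -1.04]
[ 0.6   0.06  2.13 -1.18  1.14 -0.68]
None
None
1.0 -1
[-0.52 -0.43  2.18  0.38  0.94  0.83]
[-0.09 -0.5   2.25 -0.23  0.78  1.43]
[ 0.32 -0.3   2.23 -0.87  0.9   2.1 ]
[ 0.6   0.06  2.13 -1.18  1.14  2.47]
None
None
1.2 1
[-0.44 -0.29  2.02  0.2   1.09 -2.14]
[-0.05 -0.33  2.08 -0.28  1.   -1.64]
[ 0.33 -0.16  2.07 -0.74  1.09 -1.12]
[ 0.58  0.17  1.97 -1.01  1.29 -0.79]
[ 0.68  0.42  1.87 -1.11  1.43 -0.66]
[ 0.73  0.61  1.78 -1.17  1.53 -0.6 ]
1.2 -1
[-0.44 -0.29  2.02  0.2   1.09  1.  ]
[-0.05 -0.33  2.08 -0.28  1.    1.5 ]
[ 0.33 -0.16  2.07 -0.74  1.09  2.02]
[ 0.58  0.17  1.97 -1.01  1.29  2.35]
[ 0.68  0.42  1.87 -1.11  1.43  2.48]
[ 0.73  0.61  1.78 -1.17  1.53  2.54]
1.4 1
[-0.37 -0.14  1.8
[... 216 characters left out ...]
1
[-0.37 -0.14  1.86  0.08  1.27  1.11]
[-0.02 -0.17  1.92 -0.3   1.2   1.54]
[ 0.31 -0.01  1.9  -0.65  1.28  1.96]
[ 0.54  0.28  1.81 -0.88  1.44  2.26]
[ 0.64  0.51  1.71 -0.98  1.57  2.4 ]
[ 0.69  0.69  1.63 -1.04  1.66  2.47]
1.57 1
[-0.33 -0.    1.72  0.    1.42 -1.97]
[-0.01 -0.03  1.78 -0.3   1.38 -1.59]
[ 0.29  0.11  1.76 -0.59  1.44 -1.22]
[ 0.51  0.38  1.67 -0.79  1.58 -0.93]
[ 0.6   0.59  1.58 -0.88  1.69 -0.8 ]
[ 0.65  0.76  1.49 -0.95  1.77 -0.72]
1.57 -1
[-0.33 -0.    1.72  0.    1.42  1.18]
[-0.01 -0.03  1.78 -0.3   1.38  1.55]
[ 0.29  0.11  1.76 -0.59  1.44  1.93]
[ 0.51  0.38  1.67 -0.79  1.58  2.21]
[ 0.6   0.59  1.58 -0.88  1.69  2.34]
[ 0.65  0.76  1.49 -0.95  1.77  2.42]
```

```bash
python3 -W ignore - <<'E'
from h import *
p=observe()["eef_pos"]
move_l([p[0],p[1],.42],feed=.25)
movep(*pose(0,.37)); print(observe()["time_s"],observe()["eef_pos"],pose(0,.37)[0])
print(move_l(pose(0,.228)[0],feed=.12,max_force=4))
a=observe(); gripper_to(.055,20); b=observe(); gripper_to(.051,20); c=observe()
for o in(a,b,c): print(o["time_s"],o["eef_pos"].round(4),o["ft_force"].round(2),o["opening"],o["grasp_force"])
im,d=get_image("side"); im2,d2=get_image("top")
f=lambda a,k:cv2.resize(a,(0,0),fx=k,fy=k,interpolation=cv2.INTER_CUBIC)[:,:,::-1]
cv2.imwrite("pics/s1.png",np.hstack([f(im[150:350,300:430],3),f(im2[210:330,260:370],5*.67)[:600] if 0 else cv2.copyMakeBorder(f(im2[210:330,260:370],3.6),0,168,0,0,0)]))
E
```

```text
3.7333 [ 0.53016298 -0.09564061  0.38205369] [ 0.53   -0.0963  0.382 ]
False
5.0667 [ 0.5306 -0.0965  0.241 ] [ 0.45 -0.89  0.04] 0.08515159012906512 0.0
5.475 [ 0.5301 -0.0963  0.2402] [-0.27  1.07 -0.21] 0.05496129706910129 0.0
5.6917 [ 0.53   -0.0963  0.24  ] [ 0.07  1.03 -0.09] 0.05103948010184336 0.0
```

View pics/s1.png

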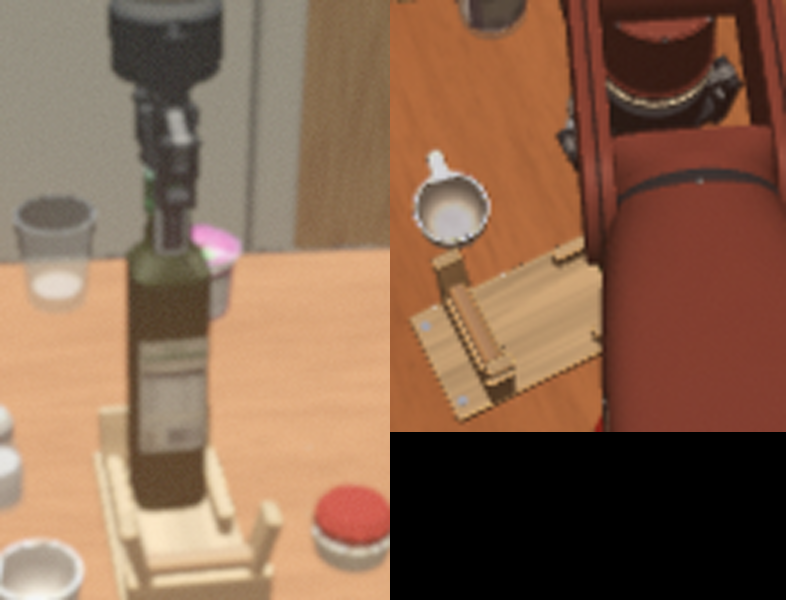

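The front finger (172,200) is centred in front of the neck, and the bottle stands upright and untouched. Now I'll tip it along the arc while logging forces.

```bash
python3 -W ignore - <<'E'
from h import *
n=lambda th:C.apply([np.cos(th),0,-np.sin(th)]); a=lambda th:C.apply([np.sin(th),0,np.cos(th)])
f0=observe()["ft_force"]
for k in range(4,57,4):
    th=np.radians(k); P,r=pose(th,.228)
    hit=move_l(P,feed=.045 if k<24 else .04,rotation=r,max_force=12)
    o=observe(); f=o["ft_force"]-f0; print(k,round(o["time_s"],2),hit,"n %.2f ax %.2f"%(f@n(th),f@a(th)),f.round(2))
    if hit: break
im,d=get_image("side"); im2,d2=get_image("top")
f=lambda a,k:cv2.resize(a,(0,0),fx=k,fy=k,interpolation=cv2.INTER_CUBIC)[:,:,::-1]
cv2.imwrite("pics/s2.png",np.hstack([f(im[190:390,300:430],3),cv2.copyMakeBorder(f(im2[220:340,255:365],3.6),0,168,0,0,0)]))
E
```

```text
4 6.3 False n -0.95 ax -0.71 [-0.38 -1.03 -0.64]
8 6.81 False n -0.56 ax -1.46 [ 0.01 -0.76 -1.37]
12 7.32 False n -0.51 ax -0.45 [ 0.69 -0.55 -0.33]
16 7.83 False n -0.17 ax 0.23 [ 1.07 -0.03  0.27]
20 8.33 False n 0.15 ax -0.74 [-0.12 -0.12 -0.74]
24 8.88 False n 0.15 ax -0.42 [-0.18 -0.04 -0.44]
28 9.43 False n -0.09 ax -0.94 [-0.15 -0.53 -0.79]
32 9.98 False n -0.39 ax -0.65 [-0.61 -0.71 -0.34]
36 10.53 False n 0.57 ax -0.41 [-0.08  0.22 -0.67]
40 11.08 False n 0.94 ax -1.03 [-0.42  0.03 -1.4 ]
44 11.63 False n 1.16 ax -1.85 [ 0.53 -0.41 -2.13]
48 12.18 False n 0.99 ax -1.13 [ 0.88 -0.12 -1.49]
52 12.73 False n 2.71 ax -1.11 [-0.11  0.79 -2.82]
56 13.28 False n 1.79 ax -0.45 [ 0.49  0.67 -1.74]
```

View pics/s2.png

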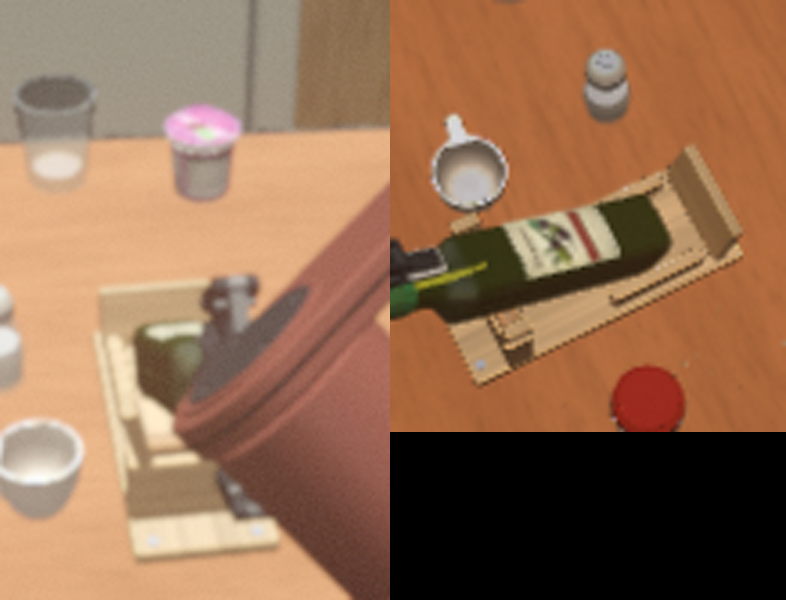

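The bottle is leaning on the lower finger at about 56°, lying between the cheeks, with the mug at (470,170) and the timer at (648,400) untouched. I'll lower it the rest of the way in small steps.

```bash
cat >> h.py <<'E'
def fmean(th,f0=np.zeros(3),k=10):
    F=[]
    for _ in range(k): hold(.02);F.append(observe()["ft_force"])
    f=np.mean(F,0)-f0; return np.array([f@C.apply([np.cos(th),0,-np.sin(th)]),f@C.apply([0,1,0]),f@C.apply([np.sin(th),0,np.cos(th)])]).round(2)
E
python3 -W ignore - <<'E'
from h import *
print(fmean(np.radians(56)))
for k in (57.5,58.5,59.2,59.8,60.3,60.8,61.3,61.8):
    th=np.radians(k); P,r=pose(th,.228)
    hit=move_l(P,feed=.03,rotation=r,max_force=12)
    F=fmean(th); print(k,round(observe()["time_s"],2),hit,F)
E
```

```text
[ 2.01  0.05 -0.77]
57.5 14.07 False [ 2.04 -0.16 -0.26]
58.5 14.52 False [ 2.32 -0.08  0.06]
59.2 14.93 False [ 2.15 -0.03  0.21]
59.8 15.35 False [ 2.15 -0.26  0.19]
60.3 15.77 False [ 2.25 -0.22  0.16]
60.8 16.18 False [ 0.25  0.03 -0.23]
61.3 16.6 False [-0.01  0.09  0.06]
61.8 17.02 False [ 0.26 -0.05  0.01]
```

It rests on the roll (the finger force went to zero at about 60.5°). Next: withdraw along the axis, shut the fingers, and push along the cap's computed path.

```bash
cat >> h.py <<'E'
from scipy.optimize import brentq
def capat(f):
    """front lower edge at x=f on the board, underside of bottle on the roll -> lean th, cap centre (cradle)"""
    g=lambda th:(np.array([.148-f,.0695-.012])@[np.cos(th),-np.sin(th)])-.008
    th=brentq(g,.8,1.4); ax=np.array([np.sin(th),0,np.cos(th)]);n=np.array([np.cos(th),0,-np.sin(th)])
    return th,np.array([f,0,.012])+.282*ax-.0275*n
def pushpose(f,back=0.):
    th,c=capat(f); ax=np.array([np.sin(th),0,np.cos(th)]);n=np.array([np.cos(th),0,-np.sin(th)])
    return ptw(c+back*ax),(C*Ro.from_matrix(np.c_[np.cross(n,-ax),n,-ax])).as_euler("xyz"),th
E
python3 -W ignore - <<'E'
from h import *
for f in(.0275,0,-.02,-.0305): t,c=capat(f);print(f,np.degrees(t).round(2),c.round(4))
th=np.radians(61.2); P,r=pose(th,.228); move_l(P,feed=.03,rotation=r); print(fmean(th))
print(move_l(pose(th,.325)[0],feed=.08,max_force=5),observe()["time_s"])
gripper_to(0.0,20); print(fmean(th))
im,d=get_image("side"); im2,d2=get_image("top")
f=lambda a,k:cv2.resize(a,(0,0),fx=k,fy=k,interpolation=cv2.INTER_CUBIC)[:,:,::-1]
cv2.imwrite("pics/s3.png",np.hstack([f(im[190:390,300:430],3),cv2.copyMakeBorder(f(im2[220:340,255:365],3.6),0,168,0,0,0)]))
E
```

```text
0.0275 61.06 [0.261  0.     0.1725]
0 65.88 [0.2461 0.     0.1523]
-0.02 68.52 [0.2324 0.     0.1408]
-0.0305 69.7 [0.2244 0.     0.1356]
[-0.17  0.2  -0.46]
False 18.8
[ 0.12  0.21 -0.04]
```

View pics/s3.png

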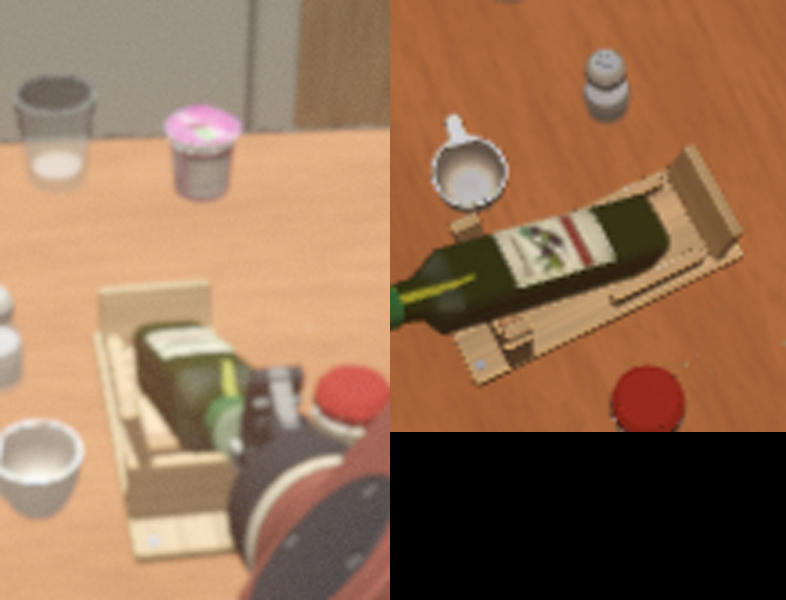

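```bash
python3 -W ignore - <<'E'
from h import *
for n,(x0,y0,k,ox) in(("side",(300,190,3,0)),("top",(255,220,3.6,390))):
    for p in([.261,0,.1725],[.261,.015,.1725],[.1,.0,.0835],[-.008,0,.047]):
        print(n,p,((proj(n,ptw(p))[0]+.5-[x0,y0])*k+[ox,0]).round())
print(observe()["time_s"])
E
```

```text
side [0.261, 0, 0.1725] [240. 433.]
side [0.261, 0.015, 0.1725] [265. 430.]
side [0.1, 0.0, 0.0835] [190. 378.]
side [-0.008, 0, 0.047] [166. 328.]
top [0.261, 0, 0.1725] [351. 312.]
top [0.261, 0.015, 0.1725] [359. 329.]
top [0.1, 0.0, 0.0835] [547. 257.]
top [-0.008, 0, 0.047] [664. 216.]
19.6
```

```bash
python3 -W ignore - <<'E'
from h import *
f0=np.mean([observe()["ft_force"] for _ in range(5)],0)
P,r,th=pushpose(.0275,.012); move_l(P,feed=.05,rotation=r,max_force=6); f0=C.apply([0,0,0])+0; 
B=fmean(th); print("free",B)
for f in [.0275]+list(np.arange(.0225,-.0290,-.005)):
    P,r,th=pushpose(f,0); hit=move_l(P,feed=.03,rotation=r,max_force=14)
    F=fmean(th,k=3)-B; print(round(f,4),hit,F.round(2),round(observe()["time_s"],2))
    if hit or abs(F).max()>15: break
im,d=get_image("side"); im2,d2=get_image("top")
g=lambda a,k:cv2.resize(a,(0,0),fx=k,fy=k,interpolation=cv2.INTER_CUBIC)[:,:,::-1]
cv2.imwrite("pics/s4.png",np.hstack([g(im[190:390,300:430],3),cv2.copyMakeBorder(g(im2[220:340,255:365],3.6),0,168,0,0,0)]))
E
```

```text
free [-0.09 -0.09  0.08]
0.0275 False [ 0.14  0.2  -0.27] 21.14
0.0225 False [-0.07  0.23  0.37] 21.5
0.0175 False [-0.17  0.06  0.06] 21.85
0.0125 False [ 0.57 -0.2  -0.17] 22.2
0.0075 False [0.31 0.29 0.06] 22.55
0.0025 False [-0.13  0.13 -0.24] 22.9
-0.0025 False [ 0.37 -0.59 -0.48] 23.25
-0.0075 False [-0.22  0.03  0.2 ] 23.6
-0.0125 False [-0.02  0.19 -0.23] 23.95
-0.0175 False [ 0.27  0.38 -0.15] 24.3
-0.0225 False [ 0.09 -0.74 -0.34] 24.65
-0.0275 False [ 0.08 -0.13 -0.06] 25.0
```

View pics/s4.png

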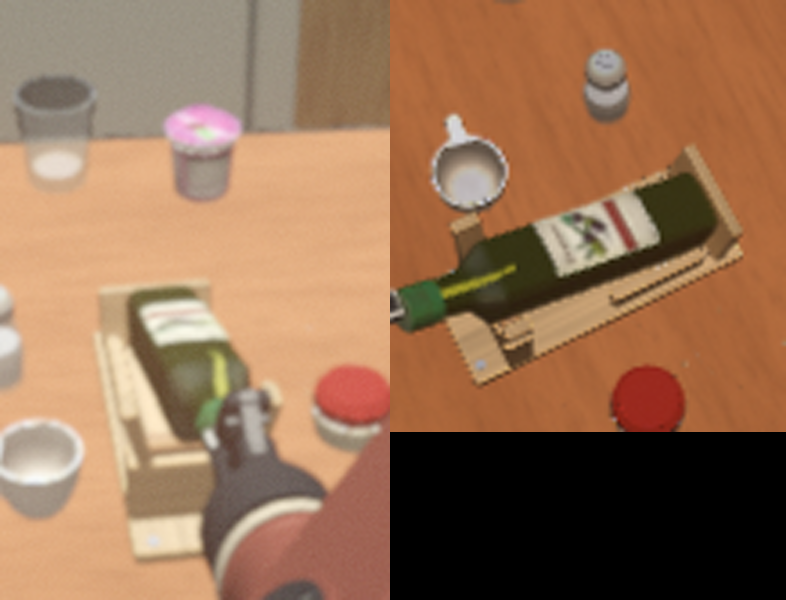

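The bottle slid back: its foot (715,205) is now close to the foot board in the top view, with the tips on the cap. Last few millimetres now, until the force rises.

```bash
python3 -W ignore - <<'E'
from h import *
P,r,th=pushpose(-.0275,0); e0=observe()["eef_pos"]; ax=C.apply([np.sin(th),0,np.cos(th)]); c0=ptw(capat(-.03)[1])
for k in range(1,11):
    P2,r2,t2=pushpose(-.0275-.0015*min(k,3),-.0015*max(k-3,0)); hit=move_l(P2,feed=.02,rotation=r2,max_force=12)
    F=fmean(th,k=3); o=observe(); print(k,hit,F,o["ft_force"].round(1),(C.inv().apply(o["eef_pos"]-[V[0],V[1],0])*1e3).round(1),round(o["time_s"],2))
    if hit or F[2]>7: break
E
```

```text
1 False [-0.29 -0.31  0.06] [ 0.2 -0.1  0.3] [225.6  -0.  136.4] 25.4
2 False [-0.   -0.7   0.97] [1.  0.4 0.1] [ 2.244e+02 -1.000e-01  1.356e+02] 25.7
3 False [ 0.24 -0.58  0.55] [ 0.5  0.3 -0.5] [223.2  -0.  134.9] 26.0
4 False [ 1.35 -0.65  6.37] [0.5 7.  0.7] [222.9  -0.6 134.7] 26.3
5 False [ 2.11 -1.48 13.67] [ 0.5 13.2  2.9] [222.7  -1.3 134.7] 26.6
```

Axial force climbed to 13.7 N at cradle x = 223 mm, z = 135 mm (home is 225, 138), so it's against the board. Backing off to check.

```bash
python3 -W ignore - <<'E'
from h import *
P,r,th=pushpose(-.03,.0); ax=C.apply([np.sin(th),0,np.cos(th)])
p=observe()["eef_pos"]; print(move_l(p+.07*ax,feed=.06)); p=observe()["eef_pos"]
move_l(p+[-.03,.12,.20],feed=.2); print(observe()["time_s"])
im,d=get_image("side"); im2,d2=get_image("top")
g=lambda a,k:cv2.resize(a,(0,0),fx=k,fy=k,interpolation=cv2.INTER_CUBIC)[:,:,::-1]
cv2.imwrite("pics/s5.png",np.hstack([g(im[190:390,300:430],3),cv2.copyMakeBorder(g(im2[220:340,255:365],3.6),0,168,0,0,0)]))
print([((proj(n,ptw([.225,0,.138]))[0]+.5-a)*k+[o,0]).round() for n,a,k,o in(("side",[300,190],3,0),("top",[255,220],3.6,390))])
E
```

```text
False
29.2833
[array([226., 437.]), array([399., 305.])]
```

View pics/s5.png

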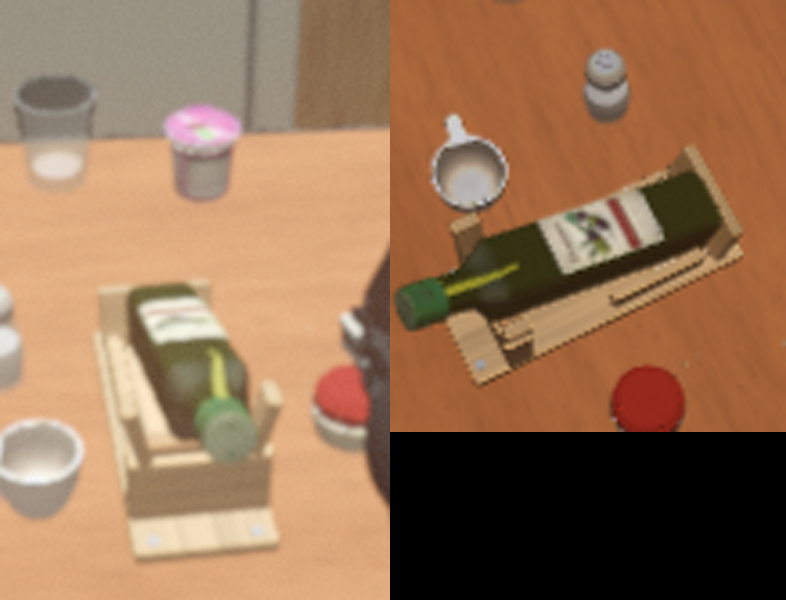

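The cap sits at (230,430) in the side view and (402,305) in the top view, within about 3 mm of the predicted home position. The underside is on the foot board, the bystanders haven't moved and the robot is clear.

```bash
python3 -c "
from plant import *
hold(.3);print(job_done())"
```

```text
the job is handed in; nothing more can be done
None
```

I tipped the bottle into its cradle with finger support until it rested on the cork roll, pushed it home against the foot board and handed the job in at about 30 s; the last pictures show it lying about 3 mm from the predicted home position, with no visible change to the other items.

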